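# Make up two caster repair kits

### The job

Make up the two repair kits: put the yellow wheel, the red bushing and the brass thumb nut in the blue tray, and the black bushing and the steel socket in the green tray. Stand each part upright and flat on the tray's floor near the middle of a bay of its own - any bay of the right tray will do, so one green bay stays empty - and leave the bowl of nuts, the bearing puller and the wrench where they are.

Things in the scene. Friction and masses are not known exactly. Their poses are not given: they have to be found in the camera images.
- yellow_wheel_mid (a point): Yellow caster wheel lying flat with a grey and steel hub face on top: a disc 54 mm across and 38 mm high, about 0.12 kg. Stands upright on the ledge at the start. This point is its centre, half-way up, on its axis; z axis up; round, so its yaw does not matter.
- red_bushing_mid (a point): Red urethane bushing, rigid: body 38 mm across, with a flange 46 mm across and 8 mm high at its foot; 42 mm high in all, about 0.07 kg. Stands upright on the ledge at the start. This point is its centre, half-way up, on its axis; z axis up; round, so its yaw does not matter.
- black_bushing_mid (a point): Black urethane bushing, rigid, same shape as the red: body 38 mm across, flange 46 mm across and 8 mm high at its foot; 42 mm high in all, about 0.07 kg. Stands upright on the ledge at the start. This point is its centre, half-way up, on its axis; z axis up; round, so its yaw does not matter.
- thumb_nut_mid (a point): Large brass thumb nut: knurled body 42 mm across and 30 mm high, with a collar 26 mm across and 8 mm high on top; 38 mm high in all, about 0.16 kg. Stands upright on the ledge at the start. This point is its centre, half-way up, on its axis; z axis up; round, so its yaw does not matter.
- socket_mid (a point): Bright steel wrench socket standing on end, a dark mouth on top: a cylinder 34 mm across and 52 mm high, about 0.18 kg. Stands upright on the ledge at the start. This point is its centre, half-way up, on its axis; z axis up; round, so its yaw does not matter.
- blue_tray: Shallow open blue plastic tray, 238 long (its x axis) by 118 wide (its y axis) by 12 mm high, open on top, fixed to the ledge. Two low dividers across it part it into three equal square-cornered bays, each 74 mm (along x) by 110 mm (along y); bay centres lie at -78, 0 and +78 mm along its x axis, on y = 0. Outer walls and dividers are 4 mm thick and 12 mm high from the ledge; the bay floors are 4 mm above the ledge. Origin: centre of its underside, z up.
- green_tray: Shallow open green plastic tray, 238 long (its x axis) by 118 wide (its y axis) by 12 mm high, open on top, fixed to the ledge. Two low dividers across it part it into three equal square-cornered bays, each 74 mm (along x) by 110 mm (along y); bay centres lie at -78, 0 and +78 mm along its x axis, on y = 0. Outer walls and dividers are 4 mm thick and 12 mm high from the ledge; the bay floors are 4 mm above the ledge. Origin: centre of its underside, z up.
- nut_bowl: Round stainless bowl with small brass nuts in it, 74 mm across the rim and 40 mm high; stands among the stock, to be left alone. Origin: centre of its underside.
- puller: Small dark steel two-jaw bearing puller lying flat among the stock, about 83 mm (x axis) by 62 mm (y axis) by 22 mm high, to be left alone. Origin: under its middle.
- wrench: Steel socket wrench with a black grip, lying flat crosswise behind the stock, about 190 mm long (x axis), 34 mm wide and 20 mm high, to be left alone. Origin: under its middle.
There are look-alikes about, which are no part of the job. What is shaped like the part that bears yellow_wheel_mid but purple is not meant.

How it is judged:
By the outcome, as a careful person would: the job done as asked, in the order asked, and still so for the second after the job is handed in, with the robot touching nothing.
It also fails if it takes over 128 s, if anything falls off the work surface, if the arm or the gripper's body presses on something with over 40 N, if the wrist force passes 120 N, or if a joint passes its speed limit or range.

### The arm

A 6-joint arm with a two-finger parallel gripper is mounted at the origin on the work surface. World frame = base frame: x ahead of the robot, y to its left, z up, the work surface at z = 0. Lengths are in m, angles in rad, forces in N, time in s.
With the tool pointing down it reaches from about 0.275 to 0.725 m from the base axis. Payload 15.9 kg.
Tool frame: the origin (TCP) lies midway between the tips of the shut fingers; the grasp point (between the pads) lies 19 mm behind it; z points along the fingers, y is the line along which they close (so a half turn about z gives the same grasp; the last joint's range is limited). The gripper opens to 85 mm and grips with 20 to 120 N. Pads are 22 mm wide; open, the fingers measure 114 mm over their backs; the gripper's body (76 mm by 85 mm) begins 54 mm behind the grasp point. The pads swing forward as they close: fully open they stand 13 mm farther back than shut.
Start: joints at [-1.187, 0.213, -0.034, 1.323, 0, 1.571], TCP at [0.187, -0.464, 0.231] pointing down, gripper open.
Joint ranges: [-2.98, 2.98], [-0.74, 1.72], [-1.14, 1.35], [-2.1, 2.04], [-1.57, 1.44], [-3.14, 3.14]. Speed limits (rad/s): [1.89, 1.89, 2.39, 2.57, 3.14, 3.14].

### API

Orientations are given as a rotation vector (axis times angle).
In Python, from bench import * gives the robot as it stands.
- The arm moves only by the tool apply_moves, never from a script. Its argument "rows" is text: rows parted by semicolons, each of 6 numbers parted by spaces: the shift along the tool's x, y, z in m, then the turn, a rotation vector about the tool's x, y, z in rad. A call has 1 to 5 rows; each row is the pose to reach, as a shift and turn from the pose commanded when the call began, along the tool's axes at that moment; what a row does not reach only later rows make up. A row lasts 1/12 s, in which the tool goes at most 41.7 mm and 7.16 degrees, less where a joint would pass 70% of its speed; a pose out of reach is approached as far as the arm can. A call with a gripper value outside its range is refused whole. "gripper" is the opening, from 0 (shut) to 1 (fully open), set as the call begins (left out, the last holds). The fingers move at their own pace and stop on an object; "squeeze" is the grip in N (left out, the last holds). Time passes only in rows, so rows that repeat a pose let the fingers close. It gives the time, the measured TCP pose, the force, the opening and the grip force at its end, in the units of the state.
- state(): the state, without advancing time (a new reading comes with each control period).
- read_camera(name): name is "scene" or "top"; returns a dict with "pixels" (400x640x3 uint8, blue, green, red), "z_map" (400x640 float32, m along the optical axis (not along the pixel's ray), 0 where there is no reading), "mtx" (3x3 intrinsics, pixels), "R" (3x3) and "t" (3): a world point X has camera coordinates R X + t. Camera axes: x right, y down, z forward; pixel columns grow to the right and rows downward; lengths in m; the calibration is good to about 2 mm. A picture is of the moment at which its call begins.
- finish_job(): hands the job in; it is judged then, once.
The state is a dict: "t": time; "q": joint angles; "dq": joint speeds; "tau": joint torques, N m; "tcp_pos": TCP position; "tool_rot": TCP orientation; "ft_force": force on the tool from outside, world axes, zero at the start; "moment": the same for the moment, N m; "gripper_width": finger opening in m; "gripper_force": force on a finger pad.
Only numpy, scipy, OpenCV 4.12 (cv2) and the standard library are available. Lean on these libraries where they do the work, as an engineer would, in place of code of your own. Each camera call takes 0.05 s, during which the arm holds its last target. There are 200 camera calls.

## Working session

There is one attempt and no reset: what is moved stays moved. The work goes in short steps, Python scripts to look and compute and a tool call to move; the robot and the scene stay as the last step left them, time stands still between calls to the robot, and variables do not carry over. Pictures are saved under pics/ and viewed, at most 14 in all, crops included, and the job is handed in when it is done.

Besides the shell and the picture viewer there is one more tool, called after "Emit:" as name(argument=value, ...), one argument or row to a line, values as JSON. apply_moves: Moves the arm, as the interface text tells. Its arguments: {"type":"object","properties":{"rows":{"type":"string"},"gripper":{"type":"number"},"squeeze":{"type":"number"}},"required":["rows"]}

```bash
ls; mkdir -p pics
python3 - <<'E'
from bench import *
import cv2,numpy as np
s=state();print(s)
for n in("scene","top"):
    c=read_camera(n);cv2.imwrite(f"pics/{n}0.png",c["pixels"]);np.savez(f"{n}0.npz",**c);print(n,c["mtx"],c["R"],c["t"])
E
```

```text
pics
{'t': 0.0, 'q': array([-1.18700987e+00,  2.13333628e-01, -3.50577500e-02,  1.32352473e+00,
       -1.42526188e-05,  1.57078020e+00]), 'dq': array([ 6.74469518e-04,  5.60329564e-05,  5.78079867e-04,  3.27823718e-04,
        1.01584002e-03, -1.71145384e-03]), 'tau': array([ 2.87498318e-03, -6.86156917e+01,  4.87125313e+01,  1.73344952e-02,
       -3.07330652e-05, -1.86924541e-05]), 'tcp_pos': array([ 0.18708116, -0.46330219,  0.23082797]), 'tool_rot': array([-3.08284724e+00, -5.98973096e-01,  3.57301251e-04]), 'ft_force': array([-0.75502439,  0.20308341, -0.60345671]), 'moment': array([ 0.02059625, -0.02877351, -0.06717655]), 'gripper_force': 0.0, 'gripper_width': 0.0851171179889854}
scene [[412.20396915   0.         321.58978017]
 [  0.         412.20396915 203.10344498]
 [  0.           0.           1.        ]] [[ 0.83975045  0.54286353 -0.01087971]
 [ 0.30189127 -0.48345995 -0.82166181]
 [-0.45131013  0.68670639 -0.56987147]] [-0.4839905  -0.15565114  1.39543296]
top [[389.08956073   0.         324.29697989]
 [  0.         389.08956073 198.42439853]
 [  0.           0.           1.        ]] [[-0.00885967 -0.99988357 -0.01242419]
 [-0.99750366  0.00970768 -0.06994437]
 [ 0.07005683  0.01177349 -0.99747352]] [-0.00471178  0.59094423  0.9222065 ]
```

View pics/top0.png

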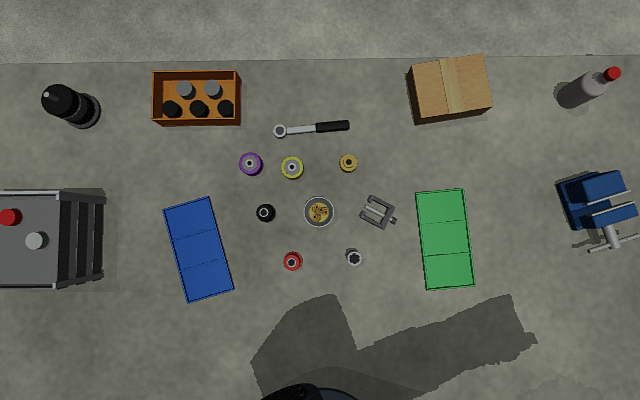

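View pics/scene0.png

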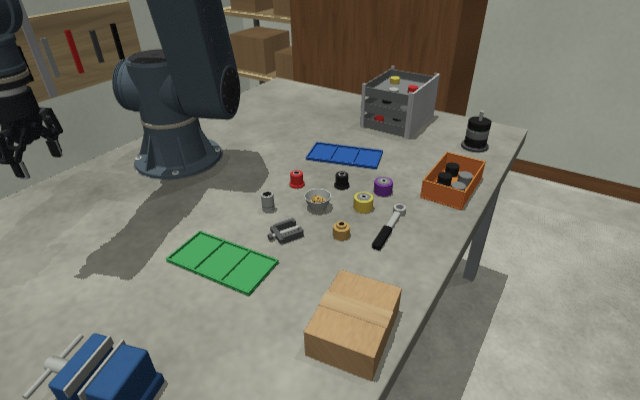

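The top view shows these candidates:
- **Yellow wheel:** (292,168), with a purple look-alike at (251,163).
- **Red bushing:** (292,261). The red things on the cabinet at (10,217) are not it.
- **Black bushing:** (266,213). The black cylinders in the orange crate near (170-225,108) are not it.
- **Thumb nut:** (348,163). The small nuts in the bowl at (318,211) are not it.
- **Socket:** (354,257). The grey parts in the crate at (185-212,88) are not it.

The blue tray is at (199,249) and the green tray at (445,240).

```bash
cat > h.py <<'E'
import cv2,numpy as np
from scipy.spatial.transform import Rotation as Ro
def cloud(c):
    z=c["z_map"];v,u=np.indices(z.shape);K=c["mtx"]
    P=np.stack([(u-K[0,2])/K[0,0]*z,(v-K[1,2])/K[1,1]*z,z],-1)
    W=(P-c["t"])@c["R"]
    W[z==0]=np.nan
    return W
SEED=dict(yellow=(292,168),purple=(251,163),red=(292,261),black=(266,213),nut=(348,163),socket=(354,257),bowl=(318,211),puller=(378,212),wrench=(310,129))
def proj(c,X):
    p=c["R"]@np.array(X)+c["t"];return (c["mtx"]@p)[:2]/p[2]
def ray(c,uv,h):
    d=c["R"].T@np.linalg.inv(c["mtx"])@np.array([*uv,1.]);o=-c["R"].T@c["t"]
    return o+d*(h-o[2])/d[2]
E
python3 - <<'E'
from h import *
c=dict(np.load("top0.npz"));s=dict(np.load("scene0.npz"))
W=cloud(c);S=cloud(s).reshape(-1,3)
print("table z",np.nanmedian(W[230:300,240:270,2]))
H=W[...,2];m=(H>.012).astype(np.uint8)
n,l=cv2.connectedComponents(m)
for k,(u,v) in SEED.items():
    lab=l[v-6:v+7,u-6:u+7];lab=lab[lab>0];q=W[l==np.bincount(lab).argmax()]
    t=q[q[:,2]>np.percentile(q[:,2],90)-.006][:,:2]
    f=lambda a:np.round(np.array(cv2.minEnclosingCircle(a.astype(np.float32)*1000)[0]),1).tolist()+[round(cv2.minEnclosingCircle(a.astype(np.float32)*1000)[1],1)]
    ctr=np.array(f(q[:,:2])[:2])/1000
    g=S[(np.hypot(*(S[:,:2]-ctr).T)<.05)&(S[:,2]>.012)]
    gt=g[g[:,2]>np.percentile(g[:,2],95)-.006]
    print(k,"top",f(t),"all",f(q[:,:2]),"zmax",np.round(np.percentile(q[:,2],95)*1e3,1),"scene",f(gt[:,:2]),"r",np.hypot(*ctr).round(3))
b=c["pixels"]
hsv=cv2.cvtColor(b,cv2.COLOR_BGR2HSV)
for nme,lo,hi in(("blue",105,125),("green",50,80)):
    mk=cv2.inRange(hsv,(lo,120,40),(hi,255,255));n,l2,st,ce=cv2.connectedComponentsWithStats(mk)
    cand=[i for i in range(1,n) if st[i,4]>800 and st[i,0]<540]
    for i in cand:
        ct=cv2.findContours((l2==i).astype(np.uint8),0,2)[0][0]
        pts=np.array([ray(c,p[0],.011)[:2] for p in ct],np.float32)*1000
        print(nme,cv2.minAreaRect(pts),st[i])
crop=b[115:310,150:490];cv2.imwrite("pics/crop.png",cv2.resize(crop,None,fx=2.35,fy=2.35,interpolation=2))
E
```

```text
table z 0.0005922572686343073
yellow top [666.2, 66.8, 26.9] all [666.0, 66.7, 27.0] zmax 41.3 scene [668.8, 67.4, 28.4] r 0.669
purple top [676.7, 168.3, 26.6] all [676.2, 168.2, 27.2] zmax 41.6 scene [682.7, 168.5, 30.5] r 0.697
red top [440.4, 68.3, 18.8] all [440.4, 66.5, 20.3] zmax 45.6 scene [440.0, 66.6, 21.6] r 0.445
black top [558.2, 133.1, 18.6] all [556.7, 133.0, 19.8] zmax 45.5 scene [560.9, 132.6, 19.9] r 0.572
nut top [674.6, -66.1, 17.3] all [676.4, -69.0, 21.2] zmax 41.2 scene [679.6, -70.4, 15.6] r 0.68
socket top [449.1, -78.6, 17.0] all [449.3, -78.6, 17.1] zmax 55.9 scene [449.8, -77.7, 17.8] r 0.456
bowl top [558.3, 4.0, 36.4] all [558.3, 4.0, 36.4] zmax 41.0 scene [559.3, 2.2, 39.3] r 0.558
puller top [555.5, -141.3, 46.1] all [555.4, -141.5, 46.4] zmax 24.4 scene [558.9, -142.0, 44.7] r 0.573
wrench top [765.4, 21.0, 93.9] all [766.9, 21.0, 94.1] zmax 22.2 scene [771.1, 21.7, 49.6] r 0.767
blue ((471.60125732421875, 300.2732849121094), (237.572021484375, 119.17570495605469), 16.0327091217041) [ 162  196   72  108 4688]
green ((491.4355163574219, -300.4292297363281), (237.87567138671875, 118.77108764648438), 5.1506476402282715) [ 415  188   61  103 4802]
```

View pics/crop.png

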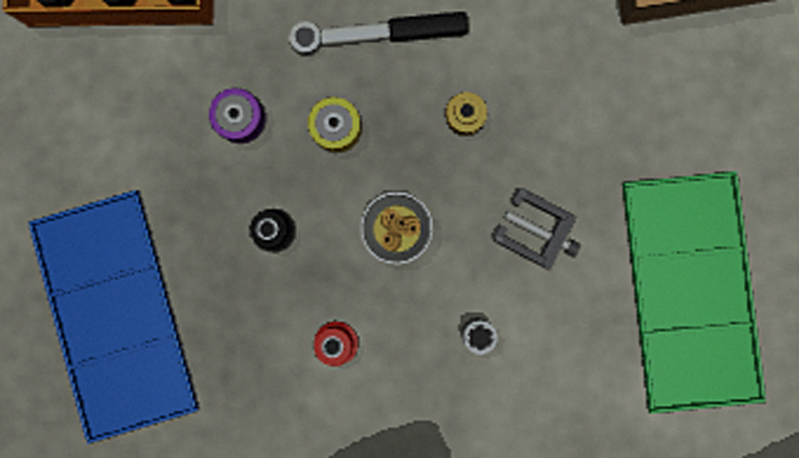

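The crop confirms the choices: yellow wheel at crop (333,122), red bushing (335,344), black bushing (272,230), nut (466,112) and socket (479,335). The purple wheel at (235,114) will be left alone.

```bash
cat >> h.py <<'E'
import sys
def go(x,y,z,yaw):
    """print shift/turn (tool axes) to world target in mm, tool y at yaw deg (mod 180)"""
    from bench import state
    s=state();R=Ro.from_rotvec(s["tool_rot"]);best=None
    for k in(0,180):
        a=np.radians(yaw+k);ty=np.array([np.cos(a),np.sin(a),0]);tz=np.array([0,0,-1.])
        T=Ro.from_matrix(np.stack([np.cross(ty,tz),ty,tz],1));r=(R.inv()*T).as_rotvec()
        if best is None or np.linalg.norm(r)<np.linalg.norm(best):best=r
    d=R.inv().apply(np.array([x,y,z])/1000-s["tcp_pos"])
    print("t",round(s["t"],2),"q",s["q"].round(2),"tcp",(s["tcp_pos"]*1e3).round(1),"w",round(s["gripper_width"]*1e3,1),"| shift",d.round(4),"turn",best.round(3))
if __name__=="__main__":go(*map(float,sys.argv[1:5]))
E
python3 h.py 667 67 120 106; python3 h.py 440 67 120 106
```

```text
t 0.1 q [-1.19  0.21 -0.03  1.32  0.    1.57] tcp [ 187.1 -463.3  230.9] w 85.3 | shift [ 0.6436 -0.312   0.1112] turn [-0.001  0.     0.105]
t 0.1 q [-1.19  0.21 -0.03  1.32  0.    1.57] tcp [ 187.1 -463.3  230.9] w 85.3 | shift [ 0.4331 -0.397   0.1113] turn [-0.001  0.     0.105]
```

Emit:
apply_moves(
  rows="0.033 -0.016 0.005 0 0 0;0.066 -0.032 0.011 0 0 0;0.1 -0.048 0.016 0 0 0;0.13 -0.063 0.022 0 0 0;0.16 -0.078 0.027 0 0 0",
  gripper=1,
  squeeze=40,
)

```text
t: 0.52
tcp_pos: [0.307, -0.3298, 0.2038]
tool_rot: [-3.084, -0.599, 0.0]
ft_force: [-0.3, -0.2, -0.4]
gripper_width: 0.0855
gripper_force: 0.0
```

Emit:
apply_moves(
  rows="0.033 -0.016 0.005 0 0 0;0.066 -0.032 0.011 0 0 0;0.1 -0.048 0.016 0 0 0;0.13 -0.063 0.022 0 0 0;0.16 -0.078 0.027 0 0 0",
)

```text
t: 0.93
tcp_pos: [0.4263, -0.1974, 0.1768]
tool_rot: [-3.084, -0.6, 0.001]
ft_force: [0.0, -0.4, 0.6]
gripper_width: 0.0853
gripper_force: 0.0
```

Emit:
apply_moves(
  rows="0.033 -0.016 0.005 0 0 0;0.066 -0.032 0.011 0 0 0;0.1 -0.048 0.016 0 0 0;0.13 -0.063 0.022 0 0 0;0.16 -0.078 0.027 0 0 0",
)

```text
t: 1.35
tcp_pos: [0.5454, -0.0651, 0.1496]
tool_rot: [-3.084, -0.6, 0.001]
ft_force: [1.3, -0.5, 1.0]
gripper_width: 0.0853
gripper_force: 0.0
```

```bash
python3 h.py 667 67 120 106
```

```text
t 1.35 q [-0.12  0.34 -0.07  1.16 -0.    2.64] tcp [545.4 -65.1 149.6] w 85.3 | shift [ 0.1623 -0.0769  0.0295] turn [-0.     0.001  0.105]
```

Emit:
apply_moves(
  rows="0 0 0 0 0 -0.12;0 0 0 0 0 -0.24;0 0 0 0 0 -0.36;0 0 0 0 0 -0.48;0 0 0 0 0 -0.607",
)

```text
t: 1.77
tcp_pos: [0.5445, -0.0667, 0.1499]
tool_rot: [-2.76, -1.499, 0.001]
ft_force: [-0.2, 0.5, -0.2]
gripper_width: 0.0854
gripper_force: 0.0
```

Emit:
apply_moves(
  rows="0 0 0 0 0 -0.12;0 0 0 0 0 -0.24;0 0 0 0 0 -0.36;0 0 0 0 0 -0.48;0 0 0 0 0 -0.607",
)

```text
t: 2.18
tcp_pos: [0.5445, -0.0669, 0.15]
tool_rot: [-2.189, -2.253, 0.001]
ft_force: [0.7, -0.4, 0.4]
gripper_width: 0.0854
gripper_force: 0.0
```

Emit:
apply_moves(
  rows="0 0 0 0 0 -0.12;0 0 0 0 0 -0.24;0 0 0 0 0 -0.36;0 0 0 0 0 -0.48;0 0 0 0 0 -0.607",
)

```text
t: 2.6
tcp_pos: [0.5444, -0.0669, 0.15]
tool_rot: [-1.418, -2.802, 0.0]
ft_force: [-0.3, -0.2, -1.0]
gripper_width: 0.0856
gripper_force: 0.0
```

Emit:
apply_moves(
  rows="0 0 0 0 0 -0.12;0 0 0 0 0 -0.24;0 0 0 0 0 -0.36;0 0 0 0 0 -0.48;0 0 0 0 0 -0.607",
)

```text
t: 3.02
tcp_pos: [0.5444, -0.0669, 0.15]
tool_rot: [-0.519, -3.098, 0.0]
ft_force: [1.0, -0.2, 0.2]
gripper_width: 0.0853
gripper_force: 0.0
```

Emit:
apply_moves(
  rows="0 0 0 0 0 -0.12;0 0 0 0 0 -0.24;0 0 0 0 0 -0.36;0 0 0 0 0 -0.48;0 0 0 0 0 -0.607",
)

```text
t: 3.43
tcp_pos: [0.5444, -0.0669, 0.15]
tool_rot: [0.428, -3.112, -0.0]
ft_force: [-0.3, -0.0, -0.6]
gripper_width: 0.0853
gripper_force: 0.0
```

```bash
python3 h.py 667 67 90 106
```

```text
t 3.43 q [-0.12  0.34 -0.07  1.16 -0.   -0.4 ] tcp [544.4 -66.9 150. ] w 85.3 | shift [-0.1542  0.0958  0.0599] turn [ 0.    -0.001 -0.006]
```

Emit:
apply_moves(
  rows="-0.031 0.019 0.01 0 0 0;-0.062 0.038 0.02 0 0 0;-0.093 0.057 0.035 0 0 0;-0.124 0.077 0.047 0 0 -0.006;-0.1542 0.0958 0.06 0 0 -0.006",
)

```text
t: 3.85
tcp_pos: [0.6688, 0.0678, 0.0893]
tool_rot: [0.428, -3.112, -0.0]
ft_force: [-0.1, -0.0, 0.8]
gripper_width: 0.0854
gripper_force: 0.0
```

Emit:
apply_moves(
  rows="0 0 0.03 0 0 0;0 0 0.06 0 0 0;0 0 0.075 0 0 0;0 0 0.085 0 0 0;0 0 0.085 0 0 0",
)

```text
t: 4.27
tcp_pos: [0.6666, 0.0661, 0.0029]
tool_rot: [0.427, -3.109, -0.0]
ft_force: [-0.4, -0.2, 0.4]
gripper_width: 0.0852
gripper_force: 0.0
```

```bash
python3 h.py 667 67 4 106
```

```text
t 4.27 q [ 0.1   0.68  0.1   0.99  0.   -0.17] tcp [666.6  66.1   2.9] w 85.2 | shift [-0.0006  0.0008 -0.0011] turn [ 0.001 -0.004 -0.006]
```

Emit:
apply_moves(
  rows="0 0 -0.002 0 0 0;0 0 -0.002 0 0 0;0 0 -0.002 0 0 0;0 0 -0.002 0 0 0;0 0 -0.002 0 0 0",
  gripper=0,
)

```text
t: 4.68
tcp_pos: [0.6693, 0.0662, 0.0094]
tool_rot: [-0.427, 3.109, -0.0]
ft_force: [-1.6, -0.2, 8.3]
gripper_width: 0.0532
gripper_force: 41.0
```

Emit:
apply_moves(
  rows="0 0 0 0 0 0;0 0 0 0 0 0;0 0 0 0 0 0;0 0 0 0 0 0;0 0 0 0 0 0",
)

```text
t: 5.1
tcp_pos: [0.6693, 0.0662, 0.0094]
tool_rot: [-0.427, 3.109, -0.0]
ft_force: [-1.2, -0.7, 8.2]
gripper_width: 0.0527
gripper_force: 41.0
```

Emit:
apply_moves(
  rows="0 0 -0.01 0 0 0;0 0 -0.03 0 0 0;0 0 -0.06 0 0 0;0 0 -0.09 0 0 0;0 0 -0.09 0 0 0",
)

```text
t: 5.52
tcp_pos: [0.6712, 0.0665, 0.1051]
tool_rot: [-0.426, 3.103, -0.001]
ft_force: [1.3, -0.1, -0.1]
gripper_width: 0.0532
gripper_force: 42.2
```

```bash
python3 h.py 546.6 321.8 60 106;python3 - <<'E'
from bench import *
import cv2,numpy as np
a=read_camera("top")["pixels"][110:210,220:380];b=read_camera("scene")["pixels"][140:240,300:460]
cv2.imwrite("pics/g1.png",cv2.resize(np.hstack([a,b]),None,fx=2.4,fy=2.4))
E
```

```text
t 5.52 q [ 0.1   0.61  0.24  1.19 -0.   -0.17] tcp [671.2  66.5 105.1] w 53.2 | shift [0.0515 0.2796 0.0441] turn [-0.002  0.009 -0.006]
```

View pics/g1.png

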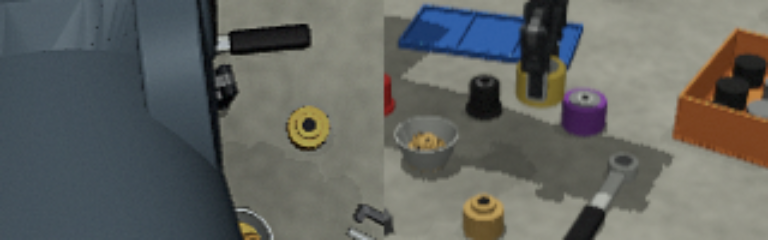

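The scene view shows the yellow wheel lifted, at right half (540,80). Purple is untouched at (583,110).

Emit:
apply_moves(
  rows="0.005 0.028 0 -0.002 0.009 -0.006;0.011 0.06 0 -0.002 0.009 -0.006;0.017 0.095 0 -0.002 0.009 -0.006;0.024 0.13 0 -0.002 0.009 -0.006;0.03 0.16 0 -0.002 0.009 -0.006",
)

```text
t: 6.03
tcp_pos: [0.5944, 0.2137, 0.0966]
tool_rot: [0.436, -3.1, -0.001]
ft_force: [0.5, 0.4, -0.7]
gripper_width: 0.053
gripper_force: 42.3
```

```bash
python3 h.py 546.6 321.8 60 106
```

```text
t 6.03 q [0.34 0.55 0.11 1.14 0.   0.06] tcp [594.4 213.7  96.6] w 53.0 | shift [0.0157 0.117  0.037 ] turn [ 0.002 -0.01   0.   ]
```

Emit:
apply_moves(
  rows="0.004 0.03 0.008 0.002 -0.01 0;0.008 0.06 0.016 0.002 -0.01 0;0.012 0.09 0.025 0.002 -0.01 0;0.0157 0.117 0.034 0.002 -0.01 0;0.0157 0.117 0.034 0.002 -0.01 0",
)

```text
t: 6.45
tcp_pos: [0.545, 0.3237, 0.0613]
tool_rot: [0.443, -3.108, -0.0]
ft_force: [-1.4, 0.3, -1.2]
gripper_width: 0.053
gripper_force: 42.4
```

```bash
python3 h.py 546.6 321.8 16 106
```

```text
t 6.45 q [0.54 0.57 0.05 1.05 0.   0.25] tcp [545.  323.7  61.3] w 53.0 | shift [-0.0012 -0.0023  0.0453] turn [ 0.    -0.003  0.004]
```

Emit:
apply_moves(
  rows="-0.001 -0.002 0.02 0 0 0;-0.001 -0.002 0.038 0 0 0;-0.001 -0.002 0.044 0 0 0;-0.001 -0.002 0.045 0 0 0;-0.001 -0.002 0.045 0 0 0",
)

```text
t: 6.87
tcp_pos: [0.5498, 0.3183, 0.0186]
tool_rot: [-0.437, 3.111, -0.0]
ft_force: [0.1, -0.4, -0.6]
gripper_width: 0.0527
gripper_force: 42.4
```

Emit:
apply_moves(
  rows="0 0 0.001 0 0 0;0 0 0.002 0 0 0;0 0 0.002 0 0 0",
)

```text
t: 7.12
tcp_pos: [0.5503, 0.3188, 0.0173]
tool_rot: [-0.437, 3.109, 0.001]
ft_force: [0.5, 0.1, -0.8]
gripper_width: 0.0529
gripper_force: 42.4
```

Emit:
apply_moves(
  rows="-0.002 0.003 0.001 0 0 0;-0.002 0.003 0.002 0 0 0;-0.002 0.003 0.003 0 0 0;-0.002 0.003 0.003 0 0 0",
)

```text
t: 7.45
tcp_pos: [0.551, 0.3222, 0.0135]
tool_rot: [-0.437, 3.11, 0.0]
ft_force: [0.9, 0.1, -1.2]
gripper_width: 0.0529
gripper_force: 42.4
```

Emit:
apply_moves(
  rows="0 0 0.001 0 0 0;0 0 0.002 0 0 0;0 0 0.002 0 0 0",
)

```text
t: 7.7
tcp_pos: [0.5511, 0.3222, 0.0134]
tool_rot: [-0.437, 3.109, 0.001]
ft_force: [-9.8, -4.3, 24.6]
gripper_width: 0.0529
gripper_force: 45.0
```

Emit:
apply_moves(
  rows="0 0 -0.003 0 0 0;0.002 0 -0.003 0 0 0;0.004 0 -0.003 0 0 0;0.004 0 -0.002 0 0 0;0.004 0 -0.001 0 0 0",
)

```text
t: 8.12
tcp_pos: [0.5468, 0.3209, 0.0133]
tool_rot: [-0.437, 3.11, 0.0]
ft_force: [-12.9, -6.4, 33.0]
gripper_width: 0.0526
gripper_force: 45.3
```

Emit:
apply_moves(
  rows="0 0 0 0 0 0;0 0 0 0 0 0;0 0 0 0 0 0;0 0 0 0 0 0",
  gripper=0.85,
)

```text
t: 8.45
tcp_pos: [0.5471, 0.321, 0.0124]
tool_rot: [-0.437, 3.11, 0.0]
ft_force: [0.4, 0.2, -0.3]
gripper_width: 0.0725
gripper_force: 0.0
```

Emit:
apply_moves(
  rows="0 0 -0.01 0 0 0;0 0 -0.03 0 0 0;0 0 -0.06 0 0 0;0 0 -0.085 0 0 0;0 0 -0.085 0 0 0",
)

```text
t: 8.87
tcp_pos: [0.5494, 0.3223, 0.1037]
tool_rot: [-0.436, 3.103, 0.005]
ft_force: [1.1, 0.2, 0.6]
gripper_width: 0.0724
gripper_force: 0.0
```

```bash
python3 h.py 440.3 67 90 106
```

```text
t 8.87 q [ 0.53  0.54  0.11  1.14 -0.    0.25] tcp [549.4 322.3 103.7] w 72.4 | shift [ 0.1753 -0.2154  0.0119] turn [ 0.002  0.008 -0.   ]
```

Emit:
apply_moves(
  rows="0.02 -0.025 0 0 0 0;0.04 -0.05 0 0 0 0;0.065 -0.08 0 0 0 0;0.085 -0.105 0 0 0 0;0.1 -0.123 0 0 0 0",
  gripper=1,
)

```text
t: 9.28
tcp_pos: [0.4836, 0.1731, 0.0979]
tool_rot: [-0.436, 3.11, -0.0]
ft_force: [0.0, -0.2, 0.5]
gripper_width: 0.0854
gripper_force: 0.0
```

Emit:
apply_moves(
  rows="0.019 -0.023 0 0 0 0;0.038 -0.046 0 0 0 0;0.055 -0.068 0 0 0 0;0.07 -0.085 0 0 0 0;0.07 -0.085 0 0 0 0",
)

```text
t: 9.7
tcp_pos: [0.4393, 0.0714, 0.0979]
tool_rot: [-0.434, 3.111, -0.001]
ft_force: [0.1, 0.4, 0.1]
gripper_width: 0.0856
gripper_force: 0.0
```

```bash
python3 h.py 440.3 67 8 106
```

```text
t 9.7 q [ 0.16  0.17 -0.43  0.97 -0.   -0.12] tcp [439.3  71.4  97.9] w 85.6 | shift [ 0.0003 -0.0045  0.0899] turn [-0.001  0.    -0.002]
```

Emit:
apply_moves(
  rows="0 -0.0045 0.03 0 0 0;0 -0.0045 0.06 0 0 0;0 -0.0045 0.08 0 0 0;0 -0.0045 0.09 0 0 0;0 -0.0045 0.09 0 0 0",
)

```text
t: 10.12
tcp_pos: [0.4411, 0.0699, 0.0058]
tool_rot: [0.437, -3.109, -0.0]
ft_force: [-0.9, -0.3, 0.3]
gripper_width: 0.0853
gripper_force: 0.0
```

Emit:
apply_moves(
  rows="0 0 0 0 0 0;0 0 0 0 0 0;0 0 0 0 0 0;0 0 0 0 0 0;0 0 0 0 0 0",
  gripper=0,
)

```text
t: 10.53
tcp_pos: [0.4431, 0.0701, 0.0085]
tool_rot: [-0.437, 3.108, 0.0]
ft_force: [-2.2, 0.8, 10.1]
gripper_width: 0.037
gripper_force: 38.9
```

Emit:
apply_moves(
  rows="0 0 0 0 0 0;0 0 0 0 0 0;0 0 0 0 0 0",
)

```text
t: 10.78
tcp_pos: [0.4431, 0.0701, 0.0085]
tool_rot: [-0.437, 3.108, 0.001]
ft_force: [-1.6, 0.6, 11.0]
gripper_width: 0.0371
gripper_force: 39.0
```

Emit:
apply_moves(
  rows="0 0 -0.01 0 0 0;0 0 -0.03 0 0 0;0 0 -0.06 0 0 0;0 0 -0.08 0 0 0;0 0 -0.08 0 0 0",
)

```text
t: 11.2
tcp_pos: [0.4447, 0.0703, 0.0916]
tool_rot: [-0.436, 3.104, 0.0]
ft_force: [1.4, -0.1, -0.2]
gripper_width: 0.0368
gripper_force: 40.2
```

```bash
python3 h.py 471.6 300.3 60 106
```

```text
t 11.2 q [ 0.16  0.18 -0.44  0.94  0.   -0.12] tcp [444.7  70.3  91.6] w 36.8 | shift [-0.0891  0.2137  0.0321] turn [-0.001  0.007 -0.   ]
```

Emit:
apply_moves(
  rows="-0.012 0.028 0 0 0 0;-0.024 0.058 0 0 0 0;-0.037 0.09 0 0 0 0;-0.048 0.116 0 0 0 0;-0.054 0.13 0 0 0 0",
)

```text
t: 11.62
tcp_pos: [0.4586, 0.2126, 0.0876]
tool_rot: [-0.439, 3.109, 0.001]
ft_force: [-0.5, -0.1, -0.5]
gripper_width: 0.0369
gripper_force: 40.4
```

Emit:
apply_moves(
  rows="-0.01 0.024 0.008 0 0 0;-0.02 0.048 0.016 0 0 0;-0.03 0.07 0.024 0 0 0;-0.035 0.084 0.03 0 0 0;-0.035 0.084 0.03 0 0 0",
)

```text
t: 12.03
tcp_pos: [0.4684, 0.3021, 0.0562]
tool_rot: [0.44, -3.11, -0.0]
ft_force: [-0.7, 0.3, -1.0]
gripper_width: 0.0372
gripper_force: 40.4
```

```bash
python3 h.py 471.6 300.3 15 106
```

```text
t 12.03 q [ 0.57  0.42 -0.2   0.95  0.    0.29] tcp [468.4 302.1  56.2] w 37.2 | shift [-0.0026 -0.0027  0.0412] turn [ 0.    -0.     0.002]
```

Emit:
apply_moves(
  rows="-0.001 -0.001 0.02 0 0 0;-0.002 -0.002 0.034 0 0 0;-0.002 -0.002 0.039 0 0 0;-0.002 -0.002 0.039 0 0 0;-0.002 -0.002 0.039 0 0 0",
)

```text
t: 12.45
tcp_pos: [0.4715, 0.2983, 0.0191]
tool_rot: [-0.436, 3.11, 0.0]
ft_force: [0.4, -0.1, -0.8]
gripper_width: 0.037
gripper_force: 40.4
```

Emit:
apply_moves(
  rows="0 0 0.001 0 0 0;0 0 0.002 0 0 0;0 0 0.002 0 0 0;0 0 0.002 0 0 0",
)

```text
t: 12.78
tcp_pos: [0.4716, 0.2988, 0.017]
tool_rot: [-0.437, 3.11, 0.001]
ft_force: [0.2, 0.5, -1.2]
gripper_width: 0.0374
gripper_force: 40.4
```

Emit:
apply_moves(
  rows="0 0 0.001 0 0 0;0 0 0.002 0 0 0;0 0 0.003 0 0 0;0 0 0.003 0 0 0",
)

```text
t: 13.12
tcp_pos: [0.4713, 0.2987, 0.0134]
tool_rot: [-0.437, 3.11, 0.0]
ft_force: [-1.0, -0.3, -0.3]
gripper_width: 0.0368
gripper_force: 40.4
```

Emit:
apply_moves(
  rows="0 0 0.001 0 0 0;0 0 0.001 0 0 0;0 0 0.001 0 0 0",
)

```text
t: 13.37
tcp_pos: [0.4714, 0.2988, 0.0126]
tool_rot: [-0.437, 3.11, 0.0]
ft_force: [-0.3, -1.0, 0.1]
gripper_width: 0.037
gripper_force: 40.5
```

Emit:
apply_moves(
  rows="0 0 0.0007 0 0 0;0 0 0.0007 0 0 0",
)

```text
t: 13.53
tcp_pos: [0.4714, 0.2988, 0.0125]
tool_rot: [-0.437, 3.11, 0.001]
ft_force: [-5.3, -2.9, 11.1]
gripper_width: 0.0371
gripper_force: 41.7
```

Emit:
apply_moves(
  rows="0 0 0 0 0 0;0 0 0 0 0 0;0 0 0 0 0 0;0 0 0 0 0 0",
  gripper=0.8,
)

```text
t: 13.87
tcp_pos: [0.4714, 0.2988, 0.0118]
tool_rot: [-0.437, 3.11, 0.0]
ft_force: [-0.6, -0.1, -0.8]
gripper_width: 0.0682
gripper_force: 0.0
```

Emit:
apply_moves(
  rows="0 0 -0.01 0 0 0;0 0 -0.03 0 0 0;0 0 -0.06 0 0 0;0 0 -0.085 0 0 0;0 0 -0.085 0 0 0",
)

```text
t: 14.28
tcp_pos: [0.4735, 0.3001, 0.1025]
tool_rot: [-0.436, 3.104, 0.005]
ft_force: [1.7, 0.7, 1.6]
gripper_width: 0.0683
gripper_force: 0.0
```

```bash
python3 h.py 677 -69 90 106
```

```text
t 14.28 q [ 0.57  0.38 -0.13  1.05 -0.    0.29] tcp [473.5 300.1 102.5] w 68.3 | shift [-0.0938 -0.4109  0.0124] turn [ 0.002  0.008 -0.   ]
```

Emit:
apply_moves(
  rows="-0.007 -0.03 0 0 0 0;-0.014 -0.062 0 0 0 0;-0.022 -0.097 0 0 0 0;-0.03 -0.132 0 0 0 0;-0.038 -0.166 0 0 0 0",
  gripper=1,
)

```text
t: 14.7
tcp_pos: [0.5542, 0.148, 0.0974]
tool_rot: [-0.437, 3.11, 0.0]
ft_force: [0.5, 1.2, 0.1]
gripper_width: 0.0849
gripper_force: 0.0
```

Emit:
apply_moves(
  rows="-0.008 -0.034 0 0 0 0;-0.016 -0.068 0 0 0 0;-0.024 -0.102 0 0 0 0;-0.03 -0.132 0 0 0 0;-0.035 -0.152 0 0 0 0",
)

```text
t: 15.12
tcp_pos: [0.6301, 0.0103, 0.0973]
tool_rot: [-0.434, 3.11, -0.0]
ft_force: [0.5, 0.3, 0.6]
gripper_width: 0.0853
gripper_force: 0.0
```

```bash
python3 h.py 677 -69 90 106
```

```text
t 15.12 q [ 0.02  0.53  0.09  1.12 -0.   -0.26] tcp [630.1  10.3  97.3] w 85.3 | shift [-0.0234 -0.0891  0.0073] turn [-0.     0.001 -0.002]
```

Emit:
apply_moves(
  rows="-0.008 -0.03 0 0 0 0;-0.016 -0.06 0.005 0 0 0;-0.0234 -0.086 0.0073 0 0 0;-0.0234 -0.087 0.0073 0 0 0;-0.0234 -0.087 0.0073 0 0 0",
)

```text
t: 15.53
tcp_pos: [0.6758, -0.0654, 0.0893]
tool_rot: [-0.434, 3.111, 0.0]
ft_force: [-0.6, -0.0, 0.2]
gripper_width: 0.0856
gripper_force: 0.0
```

```bash
python3 h.py 677 -69 6 106
```

```text
t 15.53 q [-0.1   0.64  0.25  1.18  0.   -0.37] tcp [675.8 -65.4  89.3] w 85.6 | shift [-0.0001 -0.0038  0.0833] turn [ 0.     0.    -0.002]
```

Emit:
apply_moves(
  rows="0 -0.003 0.03 0 0 0;0 -0.003 0.06 0 0 0;0 -0.003 0.076 0 0 0;0 -0.003 0.082 0 0 0;0 -0.003 0.082 0 0 0",
)

```text
t: 15.95
tcp_pos: [0.6754, -0.066, 0.0067]
tool_rot: [0.438, -3.11, -0.001]
ft_force: [-0.3, 0.5, 0.2]
gripper_width: 0.0854
gripper_force: 0.0
```

Emit:
apply_moves(
  rows="0 0 0 0 0 0;0 0 0 0 0 0;0 0 0 0 0 0;0 0 0 0 0 0;0 0 0 0 0 0",
  gripper=0,
)

```text
t: 16.37
tcp_pos: [0.6773, -0.0669, 0.0092]
tool_rot: [-0.437, 3.108, -0.0]
ft_force: [-2.1, 1.5, 10.7]
gripper_width: 0.0409
gripper_force: 39.5
```

Emit:
apply_moves(
  rows="0 0 0 0 0 0;0 0 0 0 0 0;0 0 0 0 0 0",
  squeeze=60,
)

```text
t: 16.62
tcp_pos: [0.6773, -0.0669, 0.0094]
tool_rot: [-0.437, 3.108, -0.0]
ft_force: [-2.1, 1.0, 11.6]
gripper_width: 0.0401
gripper_force: 59.2
```

Emit:
apply_moves(
  rows="0 0 -0.01 0 0 0;0 0 -0.03 0 0 0;0 0 -0.06 0 0 0;0 0 -0.08 0 0 0;0 0 -0.08 0 0 0",
)

```text
t: 17.03
tcp_pos: [0.6788, -0.0672, 0.0935]
tool_rot: [-0.436, 3.103, -0.002]
ft_force: [1.5, -0.0, -0.5]
gripper_width: 0.04
gripper_force: 60.8
```

```bash
python3 h.py 396.6 278.8 90 106;python3 - <<'E'
from bench import *
import cv2,numpy as np
a=read_camera("top")["pixels"][180:310,150:340];b=read_camera("scene")["pixels"][130:260,260:450]
cv2.imwrite("pics/g2.png",cv2.resize(np.hstack([a,b]),None,fx=2,fy=2))
E
```

```text
t 17.03 q [-0.1   0.64  0.25  1.18  0.   -0.38] tcp [678.8 -67.2  93.5] w 40.0 | shift [0.176  0.4103 0.0011] turn [-0.003  0.008 -0.   ]
```

View pics/g2.png

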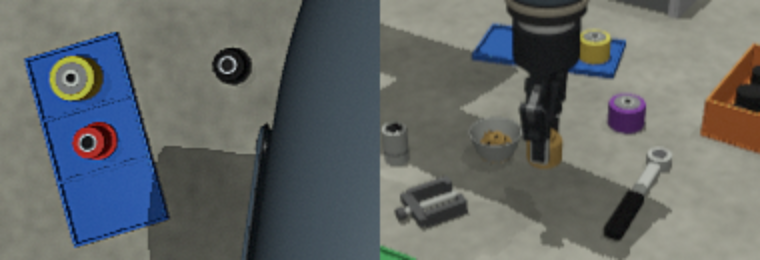

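The left half shows the yellow wheel at (75,78) and the red bushing at (93,142), upright in separate blue bays. The right half shows the nut held at (545,150).

Emit:
apply_moves(
  rows="0.01 0.023 0 0 0 0;0.024 0.055 0 0 0 0;0.038 0.088 0 0 0 0;0.052 0.12 0 0 0 0;0.064 0.15 0 0 0 0",
)

```text
t: 17.55
tcp_pos: [0.5711, 0.0606, 0.0864]
tool_rot: [0.437, -3.11, -0.001]
ft_force: [0.5, 1.9, -0.4]
gripper_width: 0.0403
gripper_force: 61.0
```

Emit:
apply_moves(
  rows="0.014 0.033 0 0 0 0;0.028 0.066 0 0 0 0;0.042 0.099 0 0 0 0;0.055 0.13 0 0 0 0;0.064 0.15 0 0 0 0",
)

```text
t: 17.97
tcp_pos: [0.4679, 0.1877, 0.0866]
tool_rot: [0.439, -3.11, -0.0]
ft_force: [0.3, -0.3, -0.7]
gripper_width: 0.0402
gripper_force: 61.0
```

```bash
python3 h.py 396.6 278.8 60 106
```

```text
t 17.97 q [ 0.38  0.3  -0.3   0.97  0.    0.1 ] tcp [467.9 187.7  86.6] w 40.2 | shift [0.0433 0.1072 0.0267] turn [ 0.    -0.001  0.001]
```

Emit:
apply_moves(
  rows="0.014 0.033 0.008 0 0 0;0.028 0.066 0.016 0 0 0;0.041 0.099 0.025 0 0 0;0.042 0.103 0.025 0 0 0;0.042 0.103 0.025 0 0 0",
)

```text
t: 18.38
tcp_pos: [0.3999, 0.2744, 0.0613]
tool_rot: [0.442, -3.109, 0.001]
ft_force: [-0.1, -0.4, -2.1]
gripper_width: 0.0399
gripper_force: 61.2
```

```bash
python3 h.py 396.6 278.8 13.4 106
```

```text
t 18.38 q [ 0.6   0.29 -0.39  0.9  -0.    0.32] tcp [399.9 274.4  61.3] w 39.9 | shift [0.0019 0.0052 0.0479] turn [-0.001 -0.001  0.003]
```

Emit:
apply_moves(
  rows="0.001 0.003 0.02 0 0 0;0.001 0.005 0.037 0 0 0;0.001 0.005 0.043 0 0 0;0.001 0.005 0.044 0 0 0;0.001 0.005 0.045 0 0 0",
)

```text
t: 18.8
tcp_pos: [0.4001, 0.2775, 0.0176]
tool_rot: [-0.436, 3.111, -0.0]
ft_force: [2.0, -0.4, -2.1]
gripper_width: 0.0398
gripper_force: 61.2
```

Emit:
apply_moves(
  rows="0 0 0.001 0 0 0;0 0 0.001 0 0 0;0 0 0.001 0 0 0",
)

```text
t: 19.05
tcp_pos: [0.4002, 0.2783, 0.0171]
tool_rot: [-0.436, 3.109, 0.001]
ft_force: [0.2, 0.9, -3.7]
gripper_width: 0.0402
gripper_force: 61.2
```

Emit:
apply_moves(
  rows="0.002 0 0.001 0 0 0;0.003 0 0.002 0 0 0;0.003 0 0.003 0 0 0;0.003 0 0.003 0 0 0",
)

```text
t: 19.38
tcp_pos: [0.3966, 0.2773, 0.0135]
tool_rot: [-0.437, 3.11, 0.0]
ft_force: [-0.2, 0.4, -2.4]
gripper_width: 0.04
gripper_force: 61.5
```

Emit:
apply_moves(
  rows="0 0 0.0005 0 0 0;0 0 0.001 0 0 0;0 0 0.001 0 0 0",
)

```text
t: 19.63
tcp_pos: [0.3967, 0.2774, 0.0133]
tool_rot: [-0.437, 3.11, 0.001]
ft_force: [-7.3, -4.4, 19.9]
gripper_width: 0.04
gripper_force: 63.7
```

Contact made. Release, then head for the black bushing.

Emit:
apply_moves(
  rows="0 0 0 0 0 0;0 0 0 0 0 0;0 0 0 0 0 0;0 0 0 0 0 0",
  gripper=0.8,
  squeeze=40,
)

```text
t: 19.97
tcp_pos: [0.3969, 0.2774, 0.0125]
tool_rot: [-0.437, 3.11, 0.0]
ft_force: [-1.1, 0.3, -0.6]
gripper_width: 0.068
gripper_force: 0.0
```

Emit:
apply_moves(
  rows="0 0 -0.01 0 0 0;0 0 -0.03 0 0 0;0 0 -0.06 0 0 0;0 0 -0.085 0 0 0;0 0 -0.085 0 0 0",
)

```text
t: 20.38
tcp_pos: [0.3988, 0.2788, 0.1026]
tool_rot: [-0.436, 3.104, 0.005]
ft_force: [1.0, 1.1, 1.1]
gripper_width: 0.0682
gripper_force: 0.0
```

```bash
python3 h.py 558 133 90 95
```

```text
t 20.38 q [ 0.61  0.24 -0.33  0.99 -0.    0.33] tcp [398.8 278.8 102.6] w 68.2 | shift [-0.1128 -0.184   0.013 ] turn [0.003 0.007 0.192]
```

Emit:
apply_moves(
  rows="-0.018 -0.029 0 0 0 0;-0.036 -0.058 0 0 0 0;-0.054 -0.088 0 0 0 0;-0.065 -0.106 0 0 0 0;-0.068 -0.11 0 0 0 0",
  gripper=1,
)

```text
t: 20.8
tcp_pos: [0.4946, 0.1881, 0.0979]
tool_rot: [-0.433, 3.11, -0.0]
ft_force: [0.4, 0.5, 0.1]
gripper_width: 0.0856
gripper_force: 0.0
```

```bash
python3 h.py 558 133 90 95
```

```text
t 20.8 q [ 0.36  0.33 -0.22  1.02 -0.    0.09] tcp [494.6 188.1  97.9] w 85.6 | shift [-0.0459 -0.0703  0.008 ] turn [-0.     0.002  0.189]
```

Emit:
apply_moves(
  rows="-0.015 -0.023 0 0 0 0.06;-0.03 -0.046 0.004 0 0 0.12;-0.0459 -0.069 0.008 0 0 0.189;-0.0459 -0.069 0.008 0 0 0.189;-0.0459 -0.069 0.008 0 0 0.189",
)

```text
t: 21.22
tcp_pos: [0.5558, 0.1361, 0.0894]
tool_rot: [-0.139, 3.138, 0.0]
ft_force: [-0.6, 0.1, 0.4]
gripper_width: 0.0857
gripper_force: 0.0
```

```bash
python3 h.py 558 133 8 95
```

```text
t 21.22 q [ 0.24  0.42 -0.11  1.04  0.    0.15] tcp [555.8 136.1  89.4] w 85.7 | shift [-0.0019 -0.0033  0.0814] turn [0.    0.    0.001]
```

Emit:
apply_moves(
  rows="-0.001 -0.003 0.03 0 0 0;-0.001 -0.003 0.06 0 0 0;-0.001 -0.003 0.074 0 0 0;-0.001 -0.003 0.08 0 0 0;-0.001 -0.003 0.08 0 0 0",
)

```text
t: 21.63
tcp_pos: [0.5555, 0.1344, 0.0089]
tool_rot: [0.144, -3.137, -0.0]
ft_force: [0.2, 0.2, -0.2]
gripper_width: 0.085
gripper_force: 0.0
```

Emit:
apply_moves(
  rows="0 0 0 0 0 0;0 0 0 0 0 0;0 0 0 0 0 0;0 0 0 0 0 0;0 0 0 0 0 0",
  gripper=0,
)

```text
t: 22.05
tcp_pos: [0.5575, 0.134, 0.0108]
tool_rot: [-0.142, 3.136, 0.001]
ft_force: [-1.9, -0.3, 8.7]
gripper_width: 0.0372
gripper_force: 39.2
```

Emit:
apply_moves(
  rows="0 0 0 0 0 0;0 0 0 0 0 0;0 0 0 0 0 0",
)

```text
t: 22.3
tcp_pos: [0.5575, 0.134, 0.0108]
tool_rot: [-0.142, 3.136, 0.001]
ft_force: [-2.6, -0.7, 8.8]
gripper_width: 0.0368
gripper_force: 39.2
```

Emit:
apply_moves(
  rows="0 0 -0.01 0 0 0;0 0 -0.03 0 0 0;0 0 -0.06 0 0 0;0 0 -0.09 0 0 0;0 0 -0.09 0 0 0",
)

```text
t: 22.72
tcp_pos: [0.5596, 0.1344, 0.106]
tool_rot: [-0.141, 3.13, 0.003]
ft_force: [1.5, 0.2, 0.4]
gripper_width: 0.0368
gripper_force: 40.2
```

```bash
python3 h.py 569.1 -293.4 90 95
```

```text
t 22.72 q [ 0.24  0.41 -0.08  1.07  0.    0.15] tcp [559.6 134.4 106. ] w 36.8 | shift [ 0.0292 -0.4269  0.0152] turn [0.001 0.009 0.003]
```

Emit:
apply_moves(
  rows="0.002 -0.025 0 0 0 0;0.004 -0.058 0 0 0 0;0.006 -0.093 0 0 0 0;0.009 -0.128 0 0 0 0;0.011 -0.16 0 0 0 0",
)

```text
t: 23.13
tcp_pos: [0.5601, -0.0284, 0.1004]
tool_rot: [-0.142, 3.137, 0.0]
ft_force: [0.2, -0.6, -0.5]
gripper_width: 0.037
gripper_force: 40.3
```

Emit:
apply_moves(
  rows="0.002 -0.035 0 0 0 0;0.004 -0.07 0 0 0 0;0.006 -0.105 0 0 0 0;0.009 -0.135 0 0 0 0;0.011 -0.155 0 0 0 0",
)

```text
t: 23.55
tcp_pos: [0.5631, -0.1849, 0.1003]
tool_rot: [-0.139, 3.137, -0.001]
ft_force: [0.1, 0.0, -1.4]
gripper_width: 0.0367
gripper_force: 40.3
```

```bash
python3 h.py 569.1 -293.4 60 95
```

```text
t 23.55 q [-0.32  0.45 -0.03  1.08  0.   -0.41] tcp [ 563.1 -184.9  100.3] w 36.7 | shift [ 0.0037 -0.1086  0.0403] turn [-0.001  0.002  0.001]
```

Emit:
apply_moves(
  rows="0.001 -0.034 0.008 0 0 0;0.002 -0.068 0.02 0 0 0;0.003 -0.1 0.034 0 0 0;0.003 -0.105 0.038 0 0 0;0.003 -0.105 0.038 0 0 0",
)

```text
t: 23.97
tcp_pos: [0.5689, -0.2885, 0.0604]
tool_rot: [0.137, -3.138, -0.001]
ft_force: [-0.4, 1.0, -0.6]
gripper_width: 0.0369
gripper_force: 40.4
```

```bash
python3 h.py 569.1 -293.4 14.8 95
```

```text
t 23.97 q [-0.47  0.57  0.06  1.06  0.   -0.56] tcp [ 568.9 -288.5   60.4] w 36.9 | shift [ 0.0002 -0.005   0.0456] turn [ 0.001 -0.     0.   ]
```

Emit:
apply_moves(
  rows="0 -0.003 0.02 0 0 0;0 -0.004 0.035 0 0 0;0 -0.004 0.041 0 0 0;0 -0.004 0.042 0 0 0;0 -0.004 0.043 0 0 0",
)

```text
t: 24.38
tcp_pos: [0.5706, -0.2901, 0.0194]
tool_rot: [-0.143, 3.137, 0.0]
ft_force: [0.7, -0.2, -0.8]
gripper_width: 0.0371
gripper_force: 40.4
```

Emit:
apply_moves(
  rows="0 0 0.001 0 0 0;0 0 0.001 0 0 0;0 0 0.001 0 0 0",
)

```text
t: 24.63
tcp_pos: [0.5707, -0.2907, 0.0183]
tool_rot: [-0.142, 3.136, -0.0]
ft_force: [0.1, 0.1, -1.4]
gripper_width: 0.0374
gripper_force: 40.4
```

Emit:
apply_moves(
  rows="0.001 -0.002 0.001 0 0 0;0.001 -0.002 0.002 0 0 0;0.001 -0.002 0.0025 0 0 0;0.001 -0.002 0.0025 0 0 0",
)

```text
t: 24.97
tcp_pos: [0.5693, -0.2929, 0.0149]
tool_rot: [-0.141, 3.138, 0.001]
ft_force: [-0.5, -0.3, -0.2]
gripper_width: 0.037
gripper_force: 40.4
```

Emit:
apply_moves(
  rows="0 0 0.0005 0 0 0;0 0 0.001 0 0 0;0 0 0.001 0 0 0",
)

```text
t: 25.22
tcp_pos: [0.5693, -0.2929, 0.0148]
tool_rot: [-0.142, 3.137, -0.0]
ft_force: [-5.3, 2.0, 12.1]
gripper_width: 0.0371
gripper_force: 41.7
```

Emit:
apply_moves(
  rows="0 0 0 0 0 0;0 0 0 0 0 0;0 0 0 0 0 0;0 0 0 0 0 0",
  gripper=0.8,
)

```text
t: 25.55
tcp_pos: [0.5694, -0.2928, 0.0139]
tool_rot: [-0.142, 3.138, 0.001]
ft_force: [-0.5, -0.5, -0.2]
gripper_width: 0.0681
gripper_force: 0.0
```

Emit:
apply_moves(
  rows="0 0 -0.01 0 0 0;0 0 -0.03 0 0 0;0 0 -0.06 0 0 0;0 0 -0.085 0 0 0;0 0 -0.085 0 0 0",
)

```text
t: 25.97
tcp_pos: [0.5716, -0.294, 0.1051]
tool_rot: [-0.141, 3.131, -0.005]
ft_force: [0.9, -0.1, 0.5]
gripper_width: 0.0683
gripper_force: 0.0
```

```bash
python3 h.py 449.5 -78.2 100 95
```

```text
t 25.97 q [-0.48  0.55  0.13  1.15  0.   -0.57] tcp [ 571.6 -294.   105.1] w 68.3 | shift [0.1022 0.226  0.0035] turn [-0.004  0.007  0.003]
```

Emit:
apply_moves(
  rows="0.013 0.028 0 0 0 0;0.026 0.058 0 0 0 0;0.04 0.09 0 0 0 0;0.05 0.11 0 0 0 0;0.055 0.122 0 0 0 0",
  gripper=1,
)

```text
t: 26.38
tcp_pos: [0.502, -0.1743, 0.0995]
tool_rot: [-0.143, 3.138, 0.001]
ft_force: [1.5, 0.3, 0.1]
gripper_width: 0.0851
gripper_force: 0.0
```

Emit:
apply_moves(
  rows="0.015 0.033 0 0 0 0;0.03 0.066 0 0 0 0;0.043 0.095 0 0 0 0;0.046 0.102 0 0 0 0;0.046 0.102 0 0 0 0",
)

```text
t: 26.8
tcp_pos: [0.4477, -0.0773, 0.0995]
tool_rot: [-0.145, 3.137, 0.001]
ft_force: [0.2, -0.9, 0.3]
gripper_width: 0.0855
gripper_force: 0.0
```

```bash
python3 h.py 449.5 -78.2 11 95
```

```text
t 26.8 q [-0.17  0.19 -0.41  0.97  0.   -0.26] tcp [447.7 -77.3  99.5] w 85.5 | shift [-0.0015 -0.001   0.0885] turn [0.    0.001 0.005]
```

Emit:
apply_moves(
  rows="0 0 0.03 0 0 0;0 0 0.06 0 0 0;0 0 0.08 0 0 0;0 0 0.087 0 0 0;0 0 0.087 0 0 0",
)

```text
t: 27.22
tcp_pos: [0.4481, -0.0793, 0.0109]
tool_rot: [0.141, -3.137, -0.001]
ft_force: [-0.3, -0.2, 0.4]
gripper_width: 0.0853
gripper_force: 0.0
```

Emit:
apply_moves(
  rows="0 0 0 0 0 0;0 0 0 0 0 0;0 0 0 0 0 0;0 0 0 0 0 0;0 0 0 0 0 0",
  gripper=0,
)

```text
t: 27.63
tcp_pos: [0.4494, -0.079, 0.0129]
tool_rot: [-0.142, 3.136, -0.0]
ft_force: [-1.7, 1.4, 9.2]
gripper_width: 0.0331
gripper_force: 38.7
```

Emit:
apply_moves(
  rows="0 0 0 0 0 0;0 0 0 0 0 0;0 0 0 0 0 0",
  squeeze=60,
)

```text
t: 27.88
tcp_pos: [0.4494, -0.079, 0.013]
tool_rot: [-0.142, 3.136, -0.0]
ft_force: [-2.4, 1.3, 11.9]
gripper_width: 0.0329
gripper_force: 58.3
```

Emit:
apply_moves(
  rows="0 0 -0.01 0 0 0;0 0 -0.03 0 0 0;0 0 -0.06 0 0 0;0 0 -0.08 0 0 0;0 0 -0.08 0 0 0",
)

```text
t: 28.3
tcp_pos: [0.4508, -0.0792, 0.096]
tool_rot: [-0.141, 3.132, -0.002]
ft_force: [1.1, -0.2, -1.1]
gripper_width: 0.0329
gripper_force: 59.8
```

```bash
python3 h.py 413.7 -307.4 90 95
```

```text
t 28.3 q [-0.17  0.19 -0.41  0.96  0.   -0.26] tcp [450.8 -79.2  96. ] w 32.9 | shift [ 0.0575 -0.2239  0.0059] turn [-0.001  0.007  0.003]
```

Contact height for placing is about 17.

Emit:
apply_moves(
  rows="0.007 -0.028 0 0 0 0;0.014 -0.058 0 0 0 0;0.023 -0.09 0 0 0 0;0.03 -0.118 0 0 0 0;0.034 -0.134 0 0 0 0",
)

```text
t: 28.72
tcp_pos: [0.426, -0.2178, 0.0916]
tool_rot: [-0.139, 3.138, -0.0]
ft_force: [0.3, -0.3, -1.0]
gripper_width: 0.0327
gripper_force: 60.3
```

Emit:
apply_moves(
  rows="0.008 -0.03 0.008 0 0 0;0.016 -0.06 0.018 0 0 0;0.022 -0.082 0.028 0 0 0;0.023 -0.088 0.03 0 0 0;0.023 -0.088 0.03 0 0 0",
)

```text
t: 29.13
tcp_pos: [0.4109, -0.306, 0.0608]
tool_rot: [0.138, -3.138, -0.002]
ft_force: [-0.5, 1.5, -2.2]
gripper_width: 0.0327
gripper_force: 60.2
```

```bash
python3 h.py 413.7 -307.4 17 95
```

```text
t 29.13 q [-0.64  0.34 -0.32  0.92  0.   -0.73] tcp [ 410.9 -306.    60.8] w 32.7 | shift [-0.0027 -0.0017  0.0438] turn [ 0.001 -0.     0.001]
```

Emit:
apply_moves(
  rows="-0.001 0 0.02 0 0 0;-0.002 0 0.034 0 0 0;-0.002 0 0.04 0 0 0;-0.002 0 0.041 0 0 0;-0.002 0 0.041 0 0 0",
)

```text
t: 29.55
tcp_pos: [0.414, -0.3042, 0.0212]
tool_rot: [-0.143, 3.138, 0.001]
ft_force: [0.5, 0.7, -0.9]
gripper_width: 0.0331
gripper_force: 60.3
```

Emit:
apply_moves(
  rows="0 0 0.001 0 0 0;0 0 0.001 0 0 0;0 0 0.001 0 0 0",
)

```text
t: 29.8
tcp_pos: [0.4142, -0.305, 0.0205]
tool_rot: [-0.142, 3.137, -0.001]
ft_force: [-0.2, 0.7, -1.9]
gripper_width: 0.0325
gripper_force: 60.3
```

Emit:
apply_moves(
  rows="0 -0.002 0.001 0 0 0;0 -0.002 0.002 0 0 0;0 -0.002 0.0025 0 0 0;0 -0.002 0.0025 0 0 0",
)

```text
t: 30.13
tcp_pos: [0.4139, -0.3069, 0.0172]
tool_rot: [-0.141, 3.138, 0.001]
ft_force: [-0.7, -0.3, -1.4]
gripper_width: 0.0332
gripper_force: 60.3
```

Emit:
apply_moves(
  rows="0 0 0.0005 0 0 0;0 0 0.001 0 0 0;0 0 0.001 0 0 0",
)

```text
t: 30.38
tcp_pos: [0.414, -0.3069, 0.017]
tool_rot: [-0.142, 3.137, -0.0]
ft_force: [-4.3, 3.0, 13.0]
gripper_width: 0.0329
gripper_force: 61.8
```

Emit:
apply_moves(
  rows="0 0 0 0 0 0;0 0 0 0 0 0;0 0 0 0 0 0;0 0 0 0 0 0",
  gripper=0.8,
)

```text
t: 30.72
tcp_pos: [0.414, -0.3069, 0.0163]
tool_rot: [-0.142, 3.137, 0.0]
ft_force: [0.9, -0.4, 0.2]
gripper_width: 0.0684
gripper_force: 0.0
```

Emit:
apply_moves(
  rows="0 0 -0.01 0 0 0;0 0 -0.04 0 0 0;0 0 -0.08 0 0 0;0 0 -0.11 0 0 0;0 0 -0.12 0 0 0",
)

```text
t: 31.13
tcp_pos: [0.4154, -0.308, 0.1416]
tool_rot: [-0.141, 3.133, -0.006]
ft_force: [0.0, -0.4, 0.4]
gripper_width: 0.0686
gripper_force: 0.0
```

Emit:
apply_moves(
  rows="0.035 -0.01 0 0 0 0;0.07 -0.02 0 0 0 0;0.1 -0.03 0 0 0 0;0.13 -0.04 0 0 0 0;0.15 -0.05 0 0 0 0",
)

```text
t: 31.55
tcp_pos: [0.2667, -0.3703, 0.1366]
tool_rot: [-0.141, 3.138, 0.0]
ft_force: [1.1, -0.8, -0.3]
gripper_width: 0.0686
gripper_force: 0.0
```

Emit:
apply_moves(
  rows="0.03 -0.03 0 0 0 0;0.05 -0.06 0 0 0 0;0.07 -0.08 0 0 0 0;0.08 -0.1 0 0 0 0;0.08 -0.1 0 0 0 0",
)

```text
t: 31.97
tcp_pos: [0.1965, -0.48, 0.1362]
tool_rot: [-0.137, 3.138, -0.001]
ft_force: [-0.2, -0.4, -0.2]
gripper_width: 0.0688
gripper_force: 0.0
```

Run:
```python
from bench import *
from h import *
c=read_camera("top");s=read_camera("scene")
cv2.imwrite("pics/end.png",c["pixels"]);cv2.imwrite("pics/ends.png",s["pixels"])
W=cloud(c);print(state()["t"])
def bay(ctr,a,k):a=np.radians(a);return np.array(ctr)+k*78*np.array([np.cos(a),np.sin(a)])
for n,b in dict(yellow=bay((471.6,300.3),16,1),red=bay((471.6,300.3),16,0),nut=bay((471.6,300.3),16,-1),black=bay((491.4,-300.4),5.2,1),socket=bay((491.4,-300.4),5.2,-1)).items():
    q=W[(np.hypot(W[...,0]-b[0]/1e3,W[...,1]-b[1]/1e3)<.036)&(W[...,2]>.02)]
    (x,y),r=cv2.minEnclosingCircle((q[:,:2]*1000).astype(np.float32));print(n,round(x-b[0],1),round(y-b[1],1),"r",round(r,1),"h",np.percentile(q[:,2],95).round(4))
```

```text
32.0667
yellow -2.2 -3.2 r 26.9 h 0.0453
red -2.8 -3.3 r 19.5 h 0.0492
nut -0.8 -2.8 r 21.7 h 0.0449
black 1.3 0.2 r 18.8 h 0.0499
socket 0.6 0.5 r 17.0 h 0.0598
```

View pics/end.png

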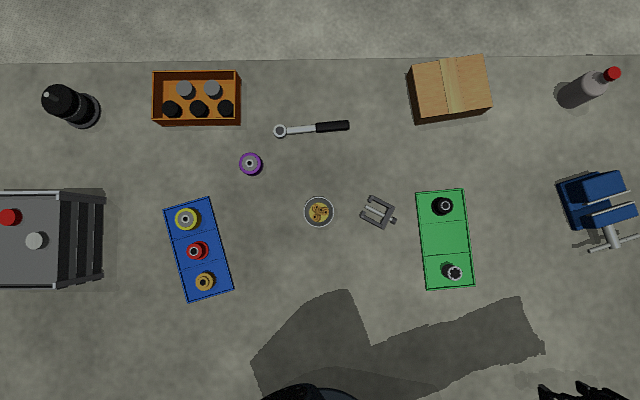

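View pics/ends.png

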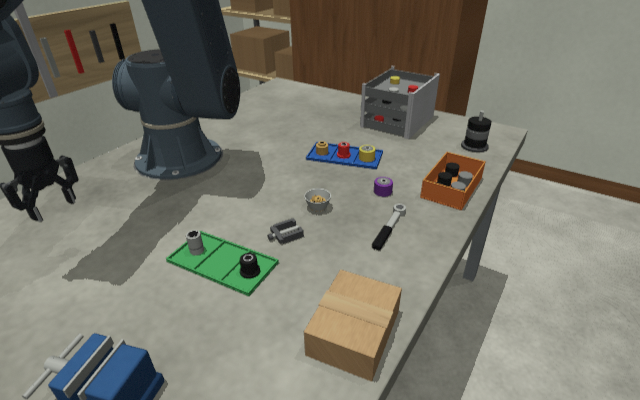

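All five parts stand upright in their own bays: wheel (187,219), red bushing (197,251) and nut (204,281) in blue, black bushing (442,206) and socket (453,271) in green. Each is within about 4 mm of its bay centre, each top is 4 mm higher than at the start (the tray floor height), and the bowl, puller and wrench are unmoved.

```bash
python3 -c "
from bench import *
print(finish_job())"
```

```text
the job is handed in; nothing more can be done
None
```

The job is handed in: the yellow wheel, red bushing and thumb nut are in the blue tray and the black bushing and socket in the green, each upright within about 4 mm of its bay's centre, and the bowl, puller and wrench were left alone.

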